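Fold the caddy lid over and tuck its tongue under the lip

TASK

Close the condiment caddy with a fingertip: push its standing blue lid over from behind and down onto the box, then, keeping it pressed right down, push the white rib towards the orange lip until the yellow tongue is tucked well beneath the lip and the lid stays shut by itself. Touch the lid only from its outer side, never its grey food-side lining, and do not pinch or lift anything; leave the caddy and the things around it where they stand.

Things in the scene. Friction and masses are not known exactly. Their poses are not given: they have to be found in the camera images.
- caddy: the condiment caddy: white open plastic box 150 (x) by 180 (y) by 75 tall with jars inside, about 1.7 kg, standing loose on the counter. Origin: centre of its underside. Its +x runs level from the lid's hinge (side near the robot) to the orange lip (far side), +y along the hinge, +z up
- hinge (a point): the lid's hinge axis, at the middle of its length, 80 above the counter; the axis runs along the caddy's y. It rides with the hinge bar on the runner (caddy x = -70 mm plus the runner's value). The point's axes turn with the lid: its x runs from the hinge along the lid to the tongue, its y along the hinge, its z out of the lid's outer face (up when the lid is shut)
- lid (a joint): angle of the lid, rad: 0 = folded right down level over the box (hard stop), 1.57 = standing upright, stop at 1.9. A weak spring lifts it (about 1 N at the tongue when down; it rests near 1.7 when free), so it pops up again unless its tongue is beneath the lip; with the tongue tucked it rests at about 0.05
- runner (a joint): how far the hinge bar, with the lid, has been slid towards the lip, m: 0 = back, 0.018 = fully forward (hard stop). It stays where it is left; friction of about 4 N
- rib (a point): foot of the white rib on the lid's outer face, hinge side, mid-width; axes as hinge. Rib 80 long (along y); its upright face, 80 from the hinge axis and 12 high, looks at the hinge: a fingertip there can push the lid along. It slopes to the panel on the lip side (102 out). Blue panel: 150 wide, 5 thick (hinge axis at mid-thickness), 104 long from the axis, smooth up to the rib
- lid_edge (a point): middle of the front edge of the lid's yellow tongue (80 wide, 5 thick, from 104 to 124 from the hinge axis), at mid-thickness; axes as hinge. With the lid held down and the runner back, it lies 3 short of the lip; runner fully forward, it lies 15 beneath it
- lining: the grey lining on the inside face of the lid (food side), under panel and tongue to within 5 of their edges, 1.7 thick; not to be touched. Origin on the hinge axis
- lip (a point): the orange retaining lip, fixed to the caddy: the middle of the lower edge of the lip, on the side that looks at the hinge, at caddy x = +57 mm, 88.5 above the counter. The lip is 110 long along y, 6 thick, reaches from there 18 along +x, and leaves a 6 mm gap above the tongue when the lid is held right down
- shaker_mid (a point): steel-topped glass shaker, 42 wide, 80 tall, standing beside the caddy on its +y side. The point is on its middle, about half-way up; loose, leave alone
- spatula_mid (a point): green silicone spatula, 240 long, lying beside the caddy on its -y side, under 30 tall. The point is on its middle, about half-way up; loose, leave alone
- bowl_mid (a point): blue ceramic bowl, 140 across, 60 tall. The point is on its middle, about half-way up; loose, leave alone
- sauce_mid (a point): amber sauce bottle with red cap, 60 wide, 160 tall. The point is on its middle, about half-way up; loose, leave alone
- pan_mid (a point): dark square griddle pan, 240 x 240 x 35 with a black handle (150 long, 60 high) towards the robot. The point is on its middle, about half-way up; loose, leave alone
- ladle_mid (a point): steel ladle lying between caddy and pan, its handle towards the robot, bowl 84 across and 34 tall, handle 260 long. The point is in its bowl, half-way up; loose, leave alone

How it is judged:
On the way, in this order (a step that is already met when the one before it is completed fails the run):
1. the lid is folded right down while its tongue is still clear of the lip (value of joint lid below 0.12 rad and value of joint runner below 0.009 m), for 0.1 s.
2. the tongue is tucked beneath the lip (value of joint runner above 0.012 m and value of joint lid below 0.085 rad), for 0.2 s.
At the end, for the whole second after the job is handed in: The lid stays shut by itself, within 0.085 rad of level and at rest, its runner more than 12 mm forward and the tongue's edge more than 6 mm past the lip's hinge-side edge and below its underside; the caddy stands level within 40 mm of where it stood and every loose thing within 30 mm (all of step 2 and velocity of joint lid below 0.05 rad/s and z of lid_edge in the frame of lip below 0 m and x of lid_edge in the frame of lip above 0.006 m and distance of caddy from where it was at the start of the episode below 0.04 m and angle between caddy's own z axis and vertical below 0.05 rad and distance of each of shaker_mid, spatula_mid, bowl_mid, sauce_mid, pan_mid, ladle_mid from where it was at the start of the episode below 0.03 m); the robot touches nothing.
It fails at once if a finger presses on the lid's grey lining (contact force between the fingers and lining above 0.5 N).
It fails at once if the caddy is lifted or tipped (height (world z) of caddy above 0.015 m or angle between caddy's own z axis and vertical above 0.15 rad).
It fails at once if the caddy is shoved more than 40 mm (distance of caddy from where it was at the start of the episode above 0.04 m).
It fails at once if another loose thing is lifted, carried or knocked more than 30 mm away (distance of any of shaker_mid, spatula_mid, bowl_mid, sauce_mid, pan_mid, ladle_mid from where it was at the start of the episode above 0.03 m).
It also fails if it takes over 38 s, if anything falls off the work surface, if the arm or the gripper's body presses on something with over 40 N, if the wrist force passes 120 N, or if a joint passes its speed limit or range.

ROBOT

A 6-joint arm with a two-finger parallel gripper is mounted at the origin on the work surface. World frame = base frame: x ahead of the robot, y to its left, z up, the work surface at z = 0. Lengths are in m, angles in rad, forces in N, time in s.
With the tool pointing down it reaches from about 0.375 to 0.9 m from the base axis. Payload 3.1 kg.
Tool frame: the origin (TCP) lies at the very end of the fingers, on their centre line; the grasp point (between the pads) lies 19 mm behind it (manip.tcp_to_grasp is the distance from the TCP to the grasp point, in m); z points along the fingers, y is the line along which they close (so a half turn about z gives the same grasp; the last joint's range is limited). The gripper opens to 85 mm and grips with 20 to 120 N. Pads are 22 mm wide; open, the fingers measure 114 mm over their backs; the gripper's body (76 mm by 85 mm) begins 54 mm behind the grasp point. The pads swing forward as they close: fully open they stand 13 mm farther back than shut.
Start: joints at [1.157, 0.527, 1.433, -0, 1.181, -0.178], TCP at [0.145, 0.608, 0.231] pointing down, gripper open.
Joint ranges: [-3.08, 3.08], [-0.75, 2.2], [0.22, 2.44], [-1.43, 4.57], [0, 2.65], [-2.85, 2.85]. Speed limits (rad/s): [2.79, 2.79, 3.14, 3.14, 3.14, 3.14].

INTERFACE

Orientations are given as a unit quaternion [x, y, z, w].
In Python, from station import manip gives the robot as it stands. The module is installed in compiled form; this text tells all that it offers.
- The arm moves only by the tool step_arm, never from a script. Its argument "commands" is one flat list of numbers, 6 for each row, row after row: the shift along the tool's x, y, z in m, then the turn, a rotation vector about the tool's x, y, z in degrees. A call has exactly 10 rows; each row is the pose to reach, as a shift and turn from the pose commanded when the call began, along the tool's axes at that moment; what a row does not reach only later rows make up. A row lasts 1/10 s, in which the tool goes at most 50 mm and 8.59 degrees, less where a joint would pass 70% of its speed; a pose out of reach is approached as far as the arm can. A call with a gripper value outside its range is refused whole. "jaw" is the opening in per cent of the stroke, from 0 (shut) to 100 (fully open), set as the call begins (left out, the last holds). The fingers move at their own pace and stop on an object; "grip_force" is the grip in N (left out, the last holds). Time passes only in rows, so rows that repeat a pose let the fingers close, or fill a call up. It gives the time, the measured TCP pose, the force, the opening and the grip force at its end, in the units of the state.
- manip.sense(): the state, without advancing time (a new reading comes with each control period).
- manip.snapshot(name): name is "side" or "top"; returns a dict with "pixels" (384x512x3 uint8, blue, green, red), "fx", "fy", "cx", "cy" (pixels), "R" (3x3) and "t" (3): a world point X has camera coordinates R X + t. Camera axes: x right, y down, z forward; pixel columns grow to the right and rows downward; lengths in m; the calibration is good to about 2 mm. A picture is of the moment at which its call begins. There is no depth.
- manip.sign_off(): hands the job in; it is judged then, once.
The state is a dict: "t": time; "q": joint angles; "qd": joint speeds; "tau": joint torques, N m; "tcp_pos": TCP position; "tool_rot": TCP orientation; "force": force on the tool from outside, world axes, zero at the start; "ft_torque": the same for the moment, N m; "finger_gap": opening from 0.0 (shut) to 1.0 (fully open); "gripper_force": force on a finger pad.
Only numpy, scipy, OpenCV 4.12 (cv2) and the standard library are available. Lean on these libraries where they do the work, as an engineer would, in place of code of your own. Each camera call takes 0.05 s, during which the arm holds its last target. There are 200 camera calls.

## Working session

There is one attempt and no reset: what is moved stays moved. The work goes in short steps, Python scripts to look and compute and a tool call to move; the robot and the scene stay as the last step left them, time stands still between calls to the robot, and variables do not carry over. Pictures are saved under pics/ and viewed, at most 10 in all, crops included, and the job is handed in when it is done.

Besides the shell and the picture viewer there is one more tool, called after ">>>" by a JSON object that holds its "api" and its "payload", one argument or row to a line. step_arm: Moves the arm, as the interface text tells. Its arguments: {"type":"object","properties":{"commands":{"type":"array","items":{"type":"number"}},"jaw":{"type":"number"},"grip_force":{"type":"number"}},"required":["commands"]}

```bash
mkdir -p pics; python3 - <<'E'
from station import manip
import cv2,pickle
d={}
for n in("side","top"):
    s=manip.snapshot(n);d[n]=s;cv2.imwrite(f"pics/{n}0.png",s["pixels"]);print(n,s["fx"],s["cx"],s["cy"],s["R"],s["t"])
pickle.dump(d,open("s0.pkl","wb"))
s=manip.sense();print(s)
E
```

```text
side 386.8335128299554 254.76493078431324 190.37671171286965 [[-0.91773541 -0.39714828  0.00591272]
 [-0.30956697  0.70586599 -0.63711969]
 [ 0.2488574  -0.58653768 -0.7707422 ]] [0.53166668 0.17302928 1.23140176]
top 430.047645562635 254.0700536337959 189.8483597902442 [[-1.57707639e-02 -9.99873542e-01 -2.04518836e-03]
 [-9.84998621e-01  1.58876130e-02 -1.71829279e-01]
 [ 1.71840043e-01 -6.95371280e-04 -9.85124620e-01]] [0.05687189 0.58479457 1.78498905]
{'t': 0.1, 'q': array([ 1.15751440e+00,  5.28369551e-01,  1.43376821e+00, -2.01998683e-06,
        1.18139572e+00, -1.78486483e-01]), 'qd': array([-1.58672879e-03, -4.10068314e-03, -3.57756386e-03,  3.04397563e-05,
       -6.50834522e-04,  2.42977535e-04]), 'tau': array([-2.98973209e-04, -4.43304920e+01, -1.78585356e+01, -2.46587269e-04,
        3.86943444e-03, -4.40189964e-06]), 'tcp_pos': array([0.1451058 , 0.60726612, 0.23043561]), 'tool_rot': array([ 1.17127802e-01,  9.93116376e-01, -9.28519427e-04, -2.82066295e-04]), 'force': array([-0.39047015,  0.85118861, -0.8738552 ]), 'ft_torque': array([-0.03484109, -0.00234292, -0.01081389]), 'gripper_force': 0.0, 'finger_gap': 0.998572622394688}
```

View pics/side0.png

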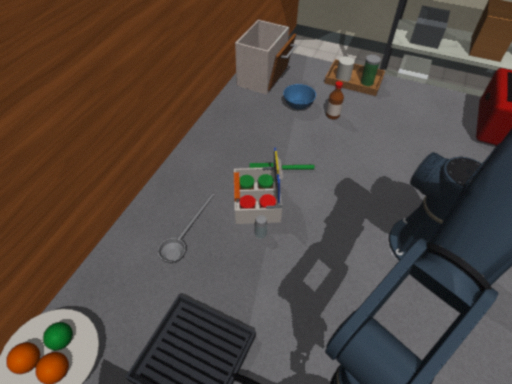

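View pics/top0.png

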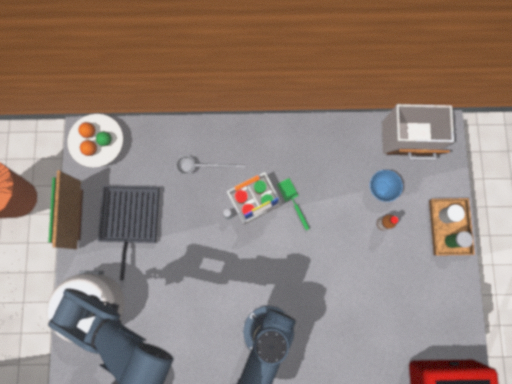

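```bash
python3 - <<'E'
import cv2,pickle,numpy as np
d=pickle.load(open("s0.pkl","rb"))
a=d["top"]["pixels"][160:245,210:325];b=d["side"]["pixels"][140:245,200:325]
a=cv2.resize(a,None,fx=5,fy=5,interpolation=cv2.INTER_CUBIC)
b=cv2.resize(b,None,fx=5,fy=5,interpolation=cv2.INTER_CUBIC)
cv2.imwrite("pics/ta.png",a);cv2.imwrite("pics/sb.png",b)
E
```

```text
(no output)
```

View pics/ta.png

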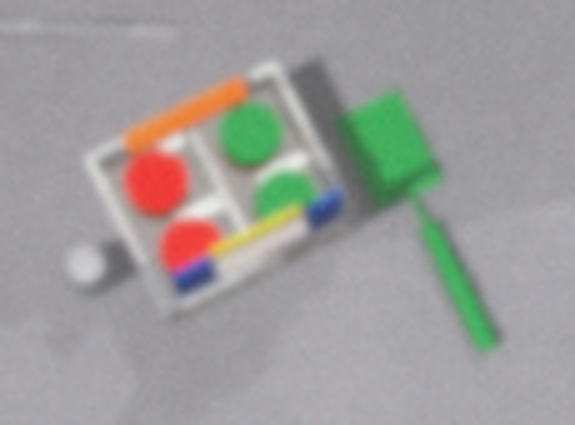

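View pics/sb.png

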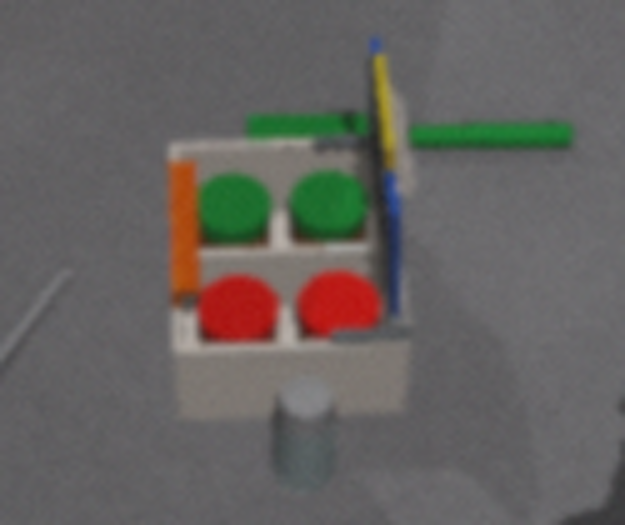

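```bash
cat > h.py <<'E'
import cv2,numpy as np
def ray(s,uv,z):
    d=s["R"].T@np.array([(uv[0]-s["cx"])/s["fx"],(uv[1]-s["cy"])/s["fy"],1]);c=-s["R"].T@s["t"]
    return c+d*(z-c[2])/d[2]
def blob(s,lo,hi,roi):
    x0,y0,x1,y1=roi;k=5
    im=cv2.resize(s["pixels"][y0:y1,x0:x1],None,fx=k,fy=k,interpolation=cv2.INTER_CUBIC)
    m=cv2.inRange(cv2.cvtColor(im,cv2.COLOR_BGR2HSV),lo,hi)
    c=max(cv2.findContours(m,0,1)[0],key=cv2.contourArea)
    f=lambda p:(np.array(p)+.5)/k-.5+[x0,y0]
    M=cv2.moments(c)
    return f([M["m10"]/M["m00"],M["m01"]/M["m00"]]),f(cv2.boxPoints(cv2.minAreaRect(c)))
E
python3 - <<'E'
import pickle;from h import *
d=pickle.load(open("s0.pkl","rb"));np.set_printoptions(precision=4,suppress=True)
t=d["top"]
for n,lo,hi,z in(("lip",(5,120,120),(18,255,255),.0945),("yel",(22,100,100),(34,255,255),.203)):
    c,b=blob(t,lo,hi,(210,160,325,245));P=np.array([ray(t,p,z) for p in b])
    print(n,c,ray(t,c,z));print(P[:,:2],np.linalg.norm(np.diff(P,axis=0),axis=1))
    e=max(np.diff(P,axis=0),key=np.linalg.norm)
    print("yaw",np.degrees(np.arctan2(-e[0],e[1])))
c=[ray(t,(np.array(p)+.5)/5-.5+[210,160],.075)[:2] for p in((90,155),(278,62),(345,195),(170,315))]
print(np.array(c),np.mean(c,0))
u=c[1]-np.array(c[0]);print(np.linalg.norm(u),np.degrees(np.arctan2(u[0],-u[1])))
# side: lip centroid, tongue top
s=d["side"]
c,b=blob(s,(5,120,120),(18,255,255),(200,140,325,245));print("side lip",ray(s,c,.0925))
c,b=blob(s,(22,100,100),(34,255,255),(200,140,325,245));print("side yel",ray(s,c,.193))
E
```

```text
lip [246.5298 182.7479] [0.6086 0.0786 0.0945]
[[0.5926 0.1329]
 [0.6419 0.0323]
 [0.6223 0.0231]
 [0.5732 0.1235]] [0.1121 0.0217 0.1119]
yaw -153.88681452573803
yel [260.9359 205.6266] [0.4964 0.022  0.203 ]
[[ 0.4858  0.0567]
 [ 0.5172 -0.0083]
 [ 0.509  -0.0121]
 [ 0.4776  0.0528]] [0.0721 0.0091 0.0721]
yaw -154.17033519114605
[[ 0.58    0.159 ]
 [ 0.6575 -0.0009]
 [ 0.5425 -0.0548]
 [ 0.4439  0.0932]] [0.556  0.0492]
0.17768751713456166 25.856223366227606
side lip [0.6097 0.0824 0.0925]
side yel [0.4988 0.0199 0.193 ]
```

The top crop shows the lip centred at about (247,183) in full pixels, and the yellow tongue edge at about (261,206). The caddy is yawed about +26°, with the lid standing near upright and the shaker and spatula on either side. The side view agrees to about 3 mm. That puts the origin at about (0.550, 0.051) and the hinge at about (0.487, 0.020). I'm moving in behind the lid with the jaws shut.

>>> {"api": "step_arm", "payload": {
  "commands": [-0.026,-0.031,0,0,0,0,-0.052,-0.063,0,0,0,0,-0.078,-0.094,0,0,0,0,-0.103,-0.126,0,0,0,0,-0.129,-0.157,0,0,0,0,-0.155,-0.188,0,0,0,0,-0.181,-0.22,0,0,0,0,-0.207,-0.251,0,0,0,0,-0.232,-0.283,0,0,0,0,-0.258,-0.314,0,0,0,0],
  "jaw": 0,
  "grip_force": 20
}}

```text
t: 1.1
tcp_pos: [0.3233, 0.2409, 0.2312]
tool_rot: [0.117, 0.993, -0.0, -0.0]
force: [1.3, 0.1, -0.2]
finger_gap: 0.002
gripper_force: 0.0
```

>>> {"api": "step_arm", "payload": {
  "commands": [-0.017,-0.021,0,0,0,5,-0.034,-0.042,0,0,0,10,-0.052,-0.063,0,0,0,15,-0.069,-0.084,0,0,0,20,-0.086,-0.105,0,0,0,25,-0.103,-0.125,0,0,0,30,-0.12,-0.146,0,0,0,35,-0.138,-0.167,0,0,0,40,-0.155,-0.188,0,0,0,45,-0.172,-0.209,0,0,0,50.4]
}}

```text
t: 2.1
tcp_pos: [0.442, -0.0019, 0.2311]
tool_rot: [0.531, 0.848, -0.0, -0.0]
force: [-0.8, 0.1, 0.1]
finger_gap: -0.003
gripper_force: 0.0
```

```bash
python3 - <<'E'
from station import manip
import pickle;from h import *
from scipy.spatial.transform import Rotation as Ro
np.set_printoptions(precision=4,suppress=True)
d={n:manip.snapshot(n) for n in("side","top")};pickle.dump(d,open("s1.pkl","wb"))
s=manip.sense();print(s["t"],s["tcp_pos"],s["force"],s["finger_gap"]);print(Ro.from_quat(s["tool_rot"]).as_matrix())
a=d["side"]["pixels"][120:250,190:350];cv2.imwrite("pics/s1.png",cv2.resize(a,None,fx=4.5,fy=4.5,interpolation=cv2.INTER_CUBIC))
E
```

```text
2.2 [ 0.444  -0.0035  0.2314] [-0.8098  0.7405  0.3375] 0.00485481808615639
[[-0.4369  0.8995  0.0023]
 [ 0.8995  0.4369 -0.0013]
 [-0.0021  0.0015 -1.    ]]
```

View pics/s1.png

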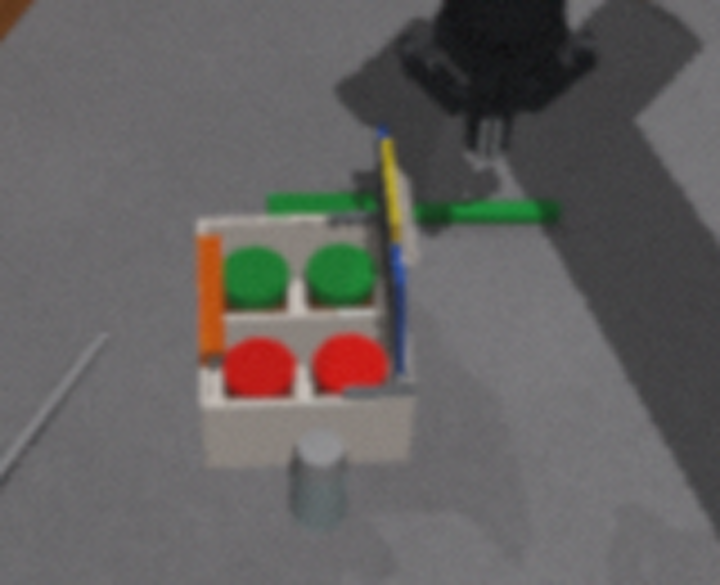

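The fingertip is at crop (487,155), behind the lid and level with its middle. Next I lower it, then follow the lid's arc.

>>> {"api": "step_arm", "payload": {
  "commands": [0.002,0,0.012,0,0,0,0.002,0,0.024,0,0,0,0.002,0,0.036,0,0,0,0.002,0,0.048,0,0,0,0.002,0,0.06,0,0,0,0.002,0,0.07,0,0,0,0.002,0.003,0.08,0,0,0,0.002,0.006,0.084,0,0,0,0.002,0.01,0.084,0,0,0,0.002,0.012,0.084,0,0,0]
}}

```text
t: 3.2
tcp_pos: [0.4526, 0.0064, 0.1475]
tool_rot: [0.529, 0.849, 0.0, 0.0]
force: [0.2, 0.1, 0.4]
finger_gap: -0.0
gripper_force: 0.0
```

>>> {"api": "step_arm", "payload": {
  "commands": [0,0.004,0,0,0,0,0,0.008,0,0,0,0,0,0.012,0,0,0,0,0,0.016,0.001,0,0,0,0,0.021,0.002,0,0,0,0,0.025,0.002,0,0,0,0,0.029,0.003,0,0,0,0,0.033,0.003,0,0,0,0,0.038,0.004,0,0,0,0,0.042,0.005,0,0,0]
}}

```text
t: 4.2
tcp_pos: [0.4898, 0.0249, 0.1422]
tool_rot: [0.529, 0.849, -0.0, -0.0]
force: [-0.5, -1.2, 0.9]
finger_gap: -0.004
gripper_force: 0.3
```

```bash
python3 - <<'E'
from station import manip
import pickle;from h import *
np.set_printoptions(precision=4,suppress=True)
d={n:manip.snapshot(n) for n in("side","top")};pickle.dump(d,open("s2.pkl","wb"))
s=manip.sense();print(s["t"],s["tcp_pos"],s["force"])
a=d["side"]["pixels"][130:250,190:350];cv2.imwrite("pics/s2.png",cv2.resize(a,None,fx=4.5,fy=4.5,interpolation=cv2.INTER_CUBIC))
E
```

```text
4.3 [0.49   0.0249 0.1422] [ 0.2771  1.2417 -0.7779]
```

View pics/s2.png

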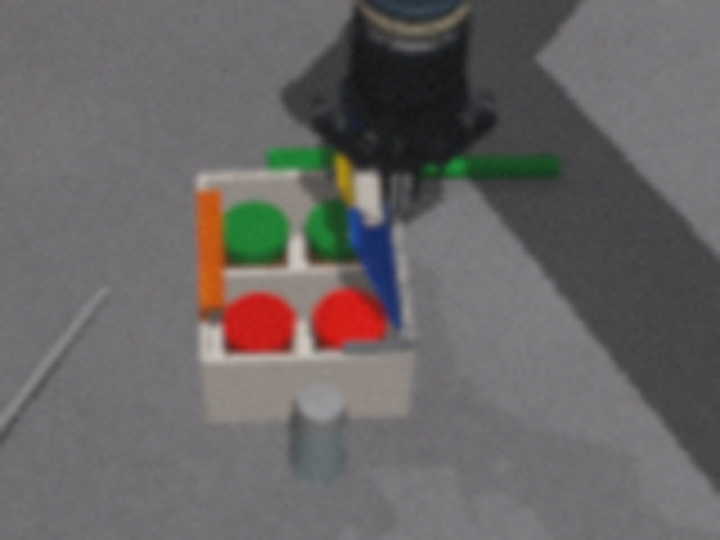

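The lid leans forward with its outer blue face at about (375,260), ahead of the finger. The caddy and shaker have not moved. I'm continuing along the arc.

>>> {"api": "step_arm", "payload": {
  "commands": [0,0.004,0.001,0,0,0,0,0.007,0.003,0,0,0,0,0.01,0.004,0,0,0,0,0.013,0.006,0,0,0,0,0.016,0.008,0,0,0,0,0.019,0.01,0,0,0,0,0.022,0.012,0,0,0,0,0.024,0.014,0,0,0,0,0.026,0.016,0,0,0,0,0.028,0.018,0,0,0]
}}

```text
t: 5.3
tcp_pos: [0.5147, 0.0371, 0.1241]
tool_rot: [0.529, 0.849, -0.0, -0.0]
force: [-0.1, -0.6, -0.2]
finger_gap: -0.003
gripper_force: 0.3
```

>>> {"api": "step_arm", "payload": {
  "commands": [0,0.002,0.003,0,0,0,0,0.005,0.006,0,0,0,0,0.007,0.009,0,0,0,0,0.009,0.012,0,0,0,0,0.01,0.015,0,0,0,0,0.012,0.018,0,0,0,0,0.013,0.021,0,0,0,0,0.014,0.024,0,0,0,0,0.015,0.027,0,0,0,0,0.015,0.03,0,0,0]
}}

```text
t: 6.3
tcp_pos: [0.5286, 0.0437, 0.0942]
tool_rot: [0.529, 0.849, 0.0, 0.0]
force: [0.8, 0.2, 1.8]
finger_gap: -0.001
gripper_force: 1.1
```

```bash
python3 - <<'E'
from station import manip
import pickle;from h import *
np.set_printoptions(precision=4,suppress=True)
d={n:manip.snapshot(n) for n in("side","top")};pickle.dump(d,open("s3.pkl","wb"))
s=manip.sense();print(s["t"],s["tcp_pos"],s["force"])
for n in("side",):
    a=d[n]["pixels"][130:250,190:350];cv2.imwrite("pics/s3.png",cv2.resize(a,None,fx=4.5,fy=4.5,interpolation=cv2.INTER_CUBIC))
E
```

```text
6.4 [0.5278 0.0437 0.0938] [ 1.281  -0.9267  1.6886]
```

View pics/s3.png

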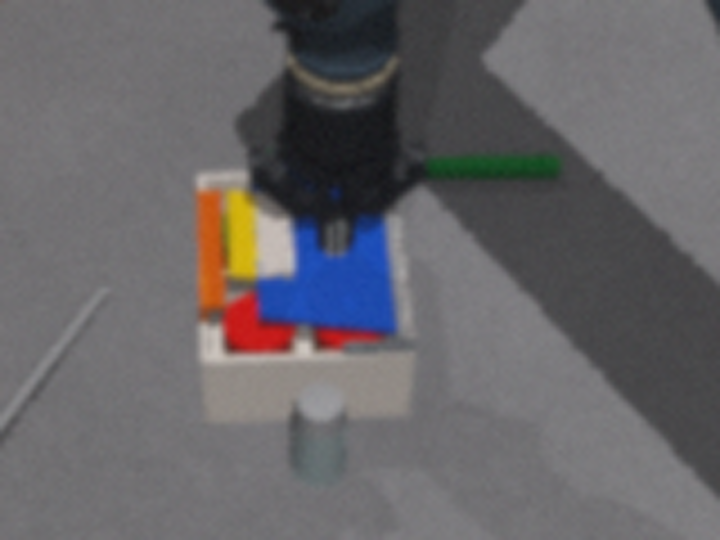

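The lid is nearly down: panel at crop (340,270), rib at (275,235), and the tongue at (240,235) just short of the lip. Now I press it straight down.

>>> {"api": "step_arm", "payload": {
  "commands": [0,0,0.002,0,0,0,0,0,0.004,0,0,0,0,0,0.006,0,0,0,0,0,0.008,0,0,0,0,0,0.009,0,0,0,0,0,0.01,0,0,0,0,0,0.011,0,0,0,0,0,0.011,0,0,0,0,0,0.011,0,0,0,0,0,0.011,0,0,0]
}}

```text
t: 7.4
tcp_pos: [0.5279, 0.0436, 0.0832]
tool_rot: [0.529, 0.849, -0.0, -0.0]
force: [1.4, 0.9, 1.4]
finger_gap: -0.001
gripper_force: 0.7
```

>>> {"api": "step_arm", "payload": {
  "commands": [0,0,0,0,0,0,0,0,0.0005,0,0,0,0,0,0.0005,0,0,0,0,0,0.001,0,0,0,0,0,0.001,0,0,0,0,0,0.001,0,0,0,0,0,0.0015,0,0,0,0,0,0.0015,0,0,0,0,0,0.0015,0,0,0,0,0,0.0015,0,0,0]
}}

```text
t: 8.4
tcp_pos: [0.528, 0.0436, 0.0823]
tool_rot: [0.529, 0.849, -0.0, 0.0]
force: [-0.5, -2.0, 7.5]
finger_gap: 0.002
gripper_force: 3.5
```

>>> {"api": "step_arm", "payload": {
  "commands": [0,0.002,0,0,0,0,0,0.004,0,0,0,0,0,0.006,0,0,0,0,0,0.008,0,0,0,0,0,0.01,0,0,0,0,0,0.012,0,0,0,0,0,0.014,0,0,0,0,0,0.016,0,0,0,0,0,0.018,0,0,0,0,0,0.02,0,0,0,0]
}}

```text
t: 9.4
tcp_pos: [0.5425, 0.0518, 0.0821]
tool_rot: [0.528, 0.849, -0.003, -0.003]
force: [-5.8, -3.6, 12.2]
finger_gap: 0.001
gripper_force: 5.9
```

>>> {"api": "step_arm", "payload": {
  "commands": [0,0.001,0,0,0,0,0,0.002,0,0,0,0,0,0.003,0,0,0,0,0,0.004,0,0,0,0,0,0.005,0,0,0,0,0,0.006,0,0,0,0,0,0.007,0,0,0,0,0,0.008,0,0,0,0,0,0.009,0,0,0,0,0,0.01,0,0,0,0]
}}

```text
t: 10.4
tcp_pos: [0.5511, 0.0565, 0.082]
tool_rot: [0.528, 0.849, -0.003, -0.003]
force: [-6.8, -2.4, 11.1]
finger_gap: 0.001
gripper_force: 5.6
```

```bash
python3 - <<'E'
from station import manip
import pickle;from h import *
np.set_printoptions(precision=4,suppress=True)
d={n:manip.snapshot(n) for n in("side","top")};pickle.dump(d,open("s4.pkl","wb"))
s=manip.sense();print(s["t"],s["tcp_pos"],s["force"])
a=d["side"]["pixels"][130:250,190:350];cv2.imwrite("pics/s4.png",cv2.resize(a,None,fx=4.5,fy=4.5,interpolation=cv2.INTER_CUBIC))
E
```

```text
10.5 [0.5513 0.0566 0.082 ] [-4.3313 -3.5962 10.234 ]
```

View pics/s4.png

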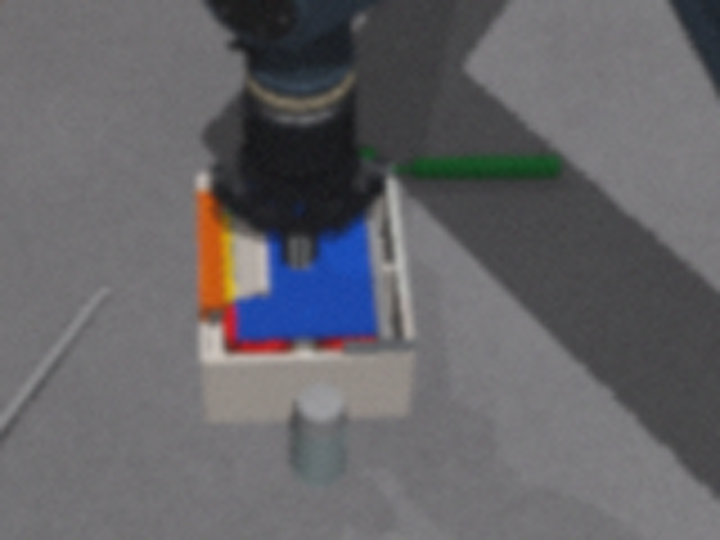

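The lid has slid forward by friction alone. The tongue at (231,270) is mostly under the lip, and the rib face at (268,265) is still a little ahead of the finger. I keep pushing to seat it against the rib.

>>> {"api": "step_arm", "payload": {
  "commands": [0,0.001,0,0,0,0,0,0.002,0,0,0,0,0,0.003,0,0,0,0,0,0.004,0,0,0,0,0,0.005,0,0,0,0,0,0.006,0,0,0,0,0,0.007,0,0,0,0,0,0.007,0,0,0,0,0,0.007,0,0,0,0,0,0.007,0,0,0,0]
}}

```text
t: 11.5
tcp_pos: [0.558, 0.0597, 0.0819]
tool_rot: [0.528, 0.849, -0.002, -0.003]
force: [-5.9, -2.6, 10.0]
finger_gap: -0.0
gripper_force: 4.9
```

>>> {"api": "step_arm", "payload": {
  "commands": [0,0.001,0,0,0,0,0,0.001,0,0,0,0,0,0.002,0,0,0,0,0,0.002,0,0,0,0,0,0.003,0,0,0,0,0,0.003,0,0,0,0,0,0.004,0,0,0,0,0,0.004,0,0,0,0,0,0.004,0,0,0,0,0,0.004,0,0,0,0]
}}

```text
t: 12.5
tcp_pos: [0.5606, 0.061, 0.0819]
tool_rot: [0.528, 0.849, -0.003, -0.004]
force: [-7.1, -4.0, 11.1]
finger_gap: -0.0
gripper_force: 6.2
```

```bash
python3 - <<'E'
from station import manip
import pickle;from h import *
np.set_printoptions(precision=4,suppress=True)
d={n:manip.snapshot(n) for n in("side","top")};pickle.dump(d,open("s5.pkl","wb"))
for i in(0,3,4,5):
    s=pickle.load(open(f"s{i}.pkl","rb"))["side"]
    o=[]
    for lo,hi,z in(((5,120,120),(18,255,255),.0925),((22,100,100),(34,255,255),.0825),((105,100,60),(125,255,255),.0825)):
        c,b=blob(s,lo,hi,(190,165,290,230));o+=[c,b[:,0].min(),b[:,0].max()]
    print(i,*[np.round(x,1) for x in o])
a=d["side"]["pixels"][130:250,190:350];cv2.imwrite("pics/s5.png",cv2.resize(a,None,fx=4.5,fy=4.5,interpolation=cv2.INTER_CUBIC))
E
```

```text
0 [236.4 185.3] 232.4 240.3 [277.4 168.3] 275.8 279.0 [278.1 185.6] 275.9 281.2
3 [236.5 185.6] 233.2 241.0 [243.1 181.7] 239.0 246.9 [264.2 191.9] 246.0 277.7
4 [236.3 186.4] 231.8 241.5 [240.7 188.7] 239.5 242.1 [259.8 193.9] 240.4 273.6
5 [236.5 188.9] 231.9 241.5 [240.7 188.4] 239.8 241.6 [260.4 193.4] 240.6 273.6
```

View pics/s5.png

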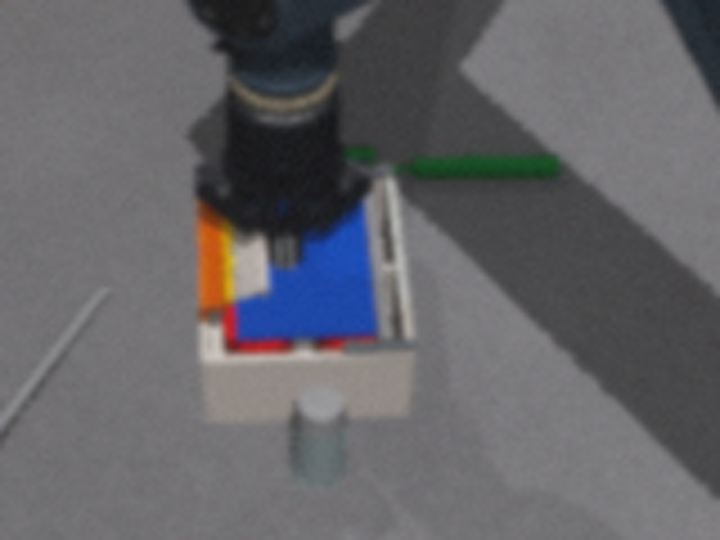

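The lid no longer moves (rear edge at px 273.6 in both frames), so the runner looks fully forward. The finger is about 3 mm short of the rib, so I'm checking by pushing on the rib.

>>> {"api": "step_arm", "payload": {
  "commands": [0,0.001,0,0,0,0,0,0.001,0,0,0,0,0,0.002,0,0,0,0,0,0.002,0,0,0,0,0,0.003,0,0,0,0,0,0.003,0,0,0,0,0,0.004,0,0,0,0,0,0.004,0,0,0,0,0,0.004,0,0,0,0,0,0.004,0,0,0,0]
}}

```text
t: 13.6
tcp_pos: [0.5608, 0.0612, 0.0819]
tool_rot: [0.528, 0.849, -0.006, -0.006]
force: [-12.4, -10.5, 15.8]
finger_gap: -0.002
gripper_force: 10.4
```

The force rises while the position holds, so the rib is engaged at the hard stop. I ease the side load, lift straight off so nothing drags the lid back, then retreat upward.

>>> {"api": "step_arm", "payload": {
  "commands": [0,-0.002,0,0,0,0,0,-0.003,0,0,0,0,0,-0.003,-0.002,0,0,0,0,-0.003,-0.005,0,0,0,0,-0.004,-0.01,0,0,0,0,-0.006,-0.02,0,0,0,0,-0.01,-0.035,0,0,0,0,-0.02,-0.06,0,0,0,0,-0.03,-0.09,0,0,0,0,-0.04,-0.12,0,0,0]
}}

```text
t: 14.6
tcp_pos: [0.5324, 0.0459, 0.204]
tool_rot: [0.529, 0.849, 0.0, 0.001]
force: [0.5, -0.6, 0.7]
finger_gap: 0.001
gripper_force: 0.0
```

>>> {"api": "step_arm", "payload": {
  "commands": [0,-0.02,-0.01,0,0,0,0,-0.04,-0.02,0,0,0,0,-0.06,-0.03,0,0,0,0,-0.08,-0.04,0,0,0,0,-0.1,-0.05,0,0,0,0,-0.1,-0.05,0,0,0,0,-0.1,-0.05,0,0,0,0,-0.1,-0.05,0,0,0,0,-0.1,-0.05,0,0,0,0,-0.1,-0.05,0,0,0]
}}

```text
t: 15.6
tcp_pos: [0.4432, 0.0021, 0.2514]
tool_rot: [0.529, 0.849, -0.0, -0.0]
force: [-1.3, -0.3, -1.0]
finger_gap: -0.0
gripper_force: 0.0
```

```bash
python3 - <<'E'
from station import manip
import pickle;from h import *
np.set_printoptions(precision=4,suppress=True)
d={n:manip.snapshot(n) for n in("side","top")};pickle.dump(d,open("s6.pkl","wb"))
s=manip.sense();print(s["t"],s["tcp_pos"],s["force"])
for i in(0,6):
    t=pickle.load(open(f"s{i}.pkl","rb"))["top"]
    c,b=blob(t,(5,120,120),(18,255,255),(210,160,325,245));print("lip",ray(t,c,.0945))
t=d["top"];c,b=blob(t,(105,100,60),(125,255,255),(210,160,325,245));print("blue",np.array([ray(t,p,.0825)[:2] for p in b]))
a=[cv2.resize(x,(400,300),interpolation=cv2.INTER_CUBIC) for x in(d["side"]["pixels"][145:235,195:315],t["pixels"][160:250,210:330])]
cv2.imwrite("pics/s6.png",np.hstack(a))
E
```

```text
15.7 [0.443  0.002  0.2514] [ 0.1742 -0.6842  0.6628]
lip [0.6086 0.0786 0.0945]
lip [0.6087 0.0788 0.0945]
blue [[ 0.56    0.1391]
 [ 0.6306  0.0036]
 [ 0.5409 -0.041 ]
 [ 0.4715  0.0937]]
```

View pics/s6.png

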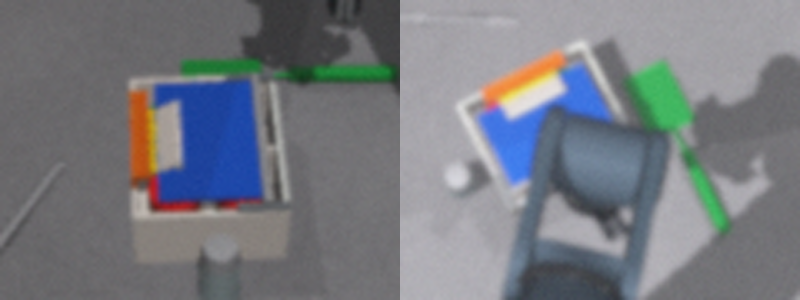

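The lid stays shut with the tongue under the lip. The front of the blue panel is at caddy x of about 50 mm, so the runner is about 16–18 mm forward. The caddy has not moved, and the shaker and spatula look untouched. I'm handing in.

```bash
python3 -c "
from station import manip
print(manip.sign_off())"
```

```text
the job is handed in; nothing more can be done
None
```

The caddy is closed and handed in: in the last picture the lid stays shut by itself with its tongue under the lip, the runner is about 16–18 mm forward, and the caddy has not moved; the sign-off gave no verdict.

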